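Free the glued-up press knob and clamp the inlay

TASK

The knob of the little bench press has seized with dried glue. Break it loose with a short firm clockwise twist (seen from above), then wind it on clockwise until the pad presses firmly on the inlay of the instrument headstock, with about 50 N and never more than 120 N, and let go of it. Leave the headstock where it lies and the other things on the bench alone.

Things in the scene. Friction and masses are not known exactly. Their poses are not given: they have to be found in the camera images.
- knob (a joint): turn of the knob about its vertical axis, rad; 0 to 5, growing clockwise from above. Starts at 0 to 0.12. Up to 0.45 dried glue holds it: about 0.45 N m to turn. Beyond, it turns freely at 0.15 N m of friction and the pad goes down 3 mm per rad; once the pad bears, its force grows by about 110 N per rad and each 10 N adds 0.03 N m (standing still, friction can shift the torque by 0.15 either way).
- knob_grip (a point): centre of the knob's grip, a black upright square block 32 x 32 mm across its flats (along this point's x and y axes) and 28 high, 176 mm above the bench and 48 above the beam, on a black disc 46 mm across whose top is 14 mm below this point. The knob does not rise or fall as it turns. Grip it across two flats, from above; each quarter turn offers the same grip.
- press: press fixed to the bench: base board 240 x 200 x 15 mm, two steel posts 160 mm apart along its y axis, a beam 40 x 186 mm across them, top 128 mm above the bench, and below it the 34 mm round pad. Origin under the base, straight below the knob; z up. At joint value 0 the knob's flats are square to it. When let go, friction holds up to 50 N; wound tighter it springs back to 25 to 50 N.
- headstock: loose wooden headstock, 187 mm long, 75 wide, 18 thick, lying on packing on the press base; on it a disc inlay 38 mm across, 3 mm proud, straight below the pad and 4 to 11 mm under it at the start. How far the pad is screwed onto its spindle, and the packing, differ each time: the touch must be felt. Origin on its underside below the inlay; z up.
- chisel: bystander: chisel with a blue handle, about 280 mm long, lying on the bench; origin on the bench near its middle
- cup: bystander: plain paper cup, 68 mm across and 75 mm high; origin at the centre of its underside
- offcut: bystander: wood offcut 110 x 70 x 22 mm; origin at the centre of its underside
- snips: bystander: metal snips with green handles, about 205 mm long, lying on the bench; origin on the bench below the pivot
Mind the look-alikes: they are no part of the job. Of the things like the headstock, leave any that is pink or red; of the rest the smaller one is meant.

How it is judged:
By the outcome, as a careful person would: the job done as asked, in the order asked, and still so for the second after the job is handed in, with the robot touching nothing.
It also fails if it takes over 58 s, if anything falls off the work surface, if the arm or the gripper's body presses on something with over 40 N, if the wrist force passes 120 N, or if a joint passes its speed limit or range.

ROBOT

A 6-joint arm with a two-finger parallel gripper is mounted at the origin on the work surface. World frame = base frame: x ahead of the robot, y to its left, z up, the work surface at z = 0. Lengths are in m, angles in rad, forces in N, time in s.
With the tool pointing down it reaches from about 0.375 to 0.9 m from the base axis. Payload 3.1 kg.
Tool frame: the origin (TCP) lies between the finger pads; the fingertips stand 11 mm ahead of it and the grasp point (between the pads) lies 8 mm behind it; z points along the fingers, x is the direction in which the jaws open and shut, and the axes are right-handed (so a half turn about z gives the same grasp; the last joint's range is limited). The gripper opens to 87 mm and grips with 3 to 60 N. Pads are 19 mm wide; open, the fingers measure 117 mm over their backs; the gripper's body (75 mm by 190 mm) begins 51 mm behind the grasp point.
Start: joints at [1.103, 0.527, 1.433, -0, 1.181, -0.178], TCP at [0.178, 0.599, 0.234] pointing down, gripper open.
Joint ranges: [-3.08, 3.08], [-0.75, 2.2], [0.22, 2.44], [-1.43, 4.57], [0, 2.65], [-2.85, 2.85]. Speed limits (rad/s): [2.79, 2.79, 3.14, 3.14, 3.14, 3.14].

INTERFACE

Orientations are given as a unit quaternion [w, x, y, z].
In Python, from bench import arm gives the robot as it stands.
- The arm moves only by the tool send_rows, never from a script. Its argument "increments" is a list of rows, each a list of 7 numbers: the shift along the world's x, y, z in mm, then the turn, a rotation vector about the world's x, y, z in rad, then the opening, from -1 (shut) to 1 (fully open). A call has 1 to 8 rows; each row is the pose to reach, as a shift and turn from the pose commanded when the call began; what a row does not reach only later rows make up. A row lasts 1/12 s, in which the tool goes at most 41.7 mm and 7.16 degrees, less where a joint would pass 70% of its speed; a pose out of reach is approached as far as the arm can. A call with a gripper value outside its range is refused whole. The fingers move at their own pace and stop on an object; the grip force is fixed at half the most. Time passes only in rows, so rows that repeat a pose let the fingers close. It gives the time, the measured TCP pose, the force and the opening at its end, in the units of the state.
- arm.get_obs(): the state, without advancing time (a new reading comes with each control period).
- arm.capture(name): name is "side" or "top" or "wrist"; returns a dict with "pixels" (384x512x3 uint8, red, green, blue), "z_map" (384x512 float32, m along the optical axis (not along the pixel's ray), 0 where there is no reading), "fx", "fy", "cx", "cy" (pixels), "R" (3x3) and "t" (3): a world point X has camera coordinates R X + t. Camera axes: x right, y down, z forward; pixel columns grow to the right and rows downward; lengths in m; the calibration is good to about 2 mm. A picture is of the moment at which its call begins.
- arm.sign_off(): hands the job in, once; it reports no verdict.
The state is a dict: "time_s": time; "q": joint angles; "qd": joint speeds; "tau": joint torques, N m; "tcp_pos": TCP position; "orientation": TCP orientation; "wrist_force": force on the tool from outside, world axes, zero at the start; "ft_torque": the same for the moment, N m; "grip_width": finger opening in m.
Only numpy, scipy, OpenCV 4.12 (cv2) and the standard library are available. Lean on these libraries where they do the work, as an engineer would, in place of code of your own. Each camera call takes 0.05 s, during which the arm holds its last target.

## Working session

There is one attempt and no reset: what is moved stays moved. The work goes in short steps, Python scripts to look and compute and a tool call to move; the robot and the scene stay as the last step left them, time stands still between calls to the robot, and variables do not carry over. Pictures are saved under pics/ and viewed, and the job is handed in when it is done.

Besides the shell and the picture viewer there is one more tool, called after "Emit:" by a JSON object that holds its "fn" and its "kwargs", one argument or row to a line. send_rows: Moves the arm, as the interface text tells. Its arguments: {"type":"object","properties":{"increments":{"type":"array"}},"required":["increments"]}

```bash
mkdir -p pics; ls
python3 - <<'E'
from bench import arm
import cv2,numpy as np
print(arm.get_obs())
for n in ["side","top"]:
    c=arm.capture(n)
    np.savez(f"{n}0.npz",**c)
    cv2.imwrite(f"pics/{n}0.png",c["pixels"][:,:,::-1])
    print(n,c["fx"],c["cx"],c["cy"],c["R"],c["t"])
E
```

```text
pics
{'time_s': 0.0, 'q': array([ 1.10351361e+00,  5.28464277e-01,  1.43390042e+00, -2.20868610e-06,
        1.18142084e+00, -1.78505926e-01]), 'qd': array([-0.00090604, -0.00063372,  0.00021701, -0.00060197, -0.00045405,
       -0.00071691]), 'tau': array([ 7.99815771e-04, -4.40042567e+01, -1.76592135e+01,  6.32665493e-02,
        5.81449619e-02, -1.65108199e-04]), 'tcp_pos': array([0.17763538, 0.59847779, 0.23257339]), 'orientation': array([ 4.90134431e-04,  8.01491588e-01,  5.98005044e-01, -9.80789541e-04]), 'wrist_force': array([0.11194657, 0.23938764, 0.21727782]), 'ft_torque': array([-0.02577703, -0.01628682, -0.00984019]), 'grip_width': 0.08697477778577888}
side 438.08228849068445 260.7001539478104 192.77083142329218 [[ 0.966947   -0.2549175   0.00552911]
 [-0.13374345 -0.5255361  -0.84019313]
 [ 0.21708567  0.81168274 -0.5422591 ]] [-0.48907067  0.18105823  1.24555829]
top 383.27153860355986 251.62673788645426 198.64360505739856 [[ 1.93201412e-02 -9.99813253e-01  4.37744977e-04]
 [-9.84317733e-01 -1.90974904e-02 -1.75367858e-01]
 [ 1.75343469e-01  2.95725164e-03 -9.84502881e-01]] [-0.01031217  0.5308688   1.06369013]
```

View pics/side0.png

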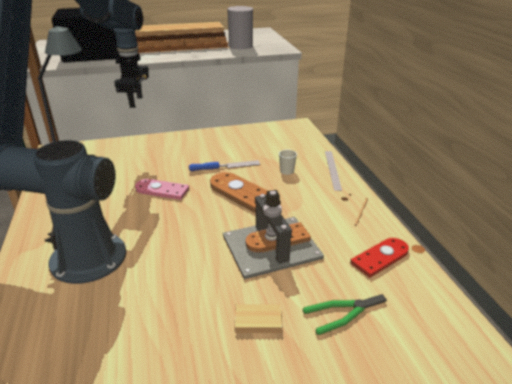

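View pics/top0.png

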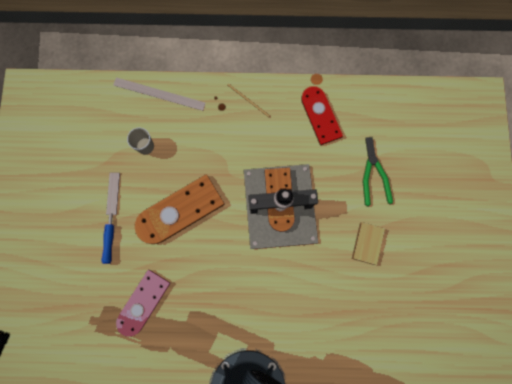

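Candidates for the headstock: pink (142,302), red (322,115), large brown (180,210) and small brown under the press (280,200) in the top view. The small brown one fits: it is neither pink nor red, and it is smaller than the other brown one. There is only one press, with its knob at about (285,197). I'll measure it and confirm in a crop.

```bash
cat > h.py <<'E'
import numpy as np,cv2
def cloud(c):
    z=c["z_map"].astype(float); v,u=np.mgrid[:z.shape[0],:z.shape[1]]
    P=np.stack([(u-c["cx"])/c["fx"]*z,(v-c["cy"])/c["fy"]*z,z],-1)
    W=(P-c["t"])@c["R"]; W[z==0]=np.nan
    return W
def ray(c,u,v,h):
    d=np.array([(u-c["cx"])/c["fx"],(v-c["cy"])/c["fy"],1.])@c["R"]; o=-c["t"]@c["R"]
    return o+d*(h-o[2])/d[2]
E
python3 - <<'E'
from h import *
c=dict(np.load("top0.npz")); W=cloud(c)
cv2.imwrite("pics/crop0.png",cv2.resize(c["pixels"][155:260,230:335,::-1],None,fx=5.5,fy=5.5,interpolation=cv2.INTER_CUBIC))
s=np.zeros(W.shape[:2],bool); s[155:260,230:335]=1
for lo,hi in [(.18,.2),(.155,.17),(.12,.135),(.01,.02)]:
    m=s&(W[...,2]>lo)&(W[...,2]<hi)
    p=W[m]; print(lo,m.sum(),p.mean(0),np.median(p,0))
    r=cv2.minAreaRect((p[:,:2]*1000).astype(np.float32)); print(r)
v,u=np.where(s&(W[...,2]>.18)&(W[...,2]<.2)); print(u.min(),u.max(),v.min(),v.max())
# base board top by ray-plane from base-coloured screws is next
c=dict(np.load("side0.npz")); W=cloud(c)
m=(W[...,2]>.18)&(W[...,2]<.2)&(W[...,0]>.3)&(W[...,0]<.8)&(abs(W[...,1])<.3)
p=W[m];print(m.sum(),p.mean(0),cv2.minAreaRect((p[:,:2]*1000).astype(np.float32)))
cv2.imwrite("pics/crops0.png",cv2.resize(c["pixels"][180:280,215:330,::-1],None,fx=5.5,fy=5.5,interpolation=cv2.INTER_CUBIC))
E
```

```text
0.18 163 [ 0.51681531 -0.08427418  0.19001857] [ 0.5163233  -0.0841566   0.19003568]
((517.1287231445312, -84.56145477294922), (30.46558952331543, 31.03722381591797), 0.9965868592262268)
0.155 64 [ 0.51130156 -0.08067455  0.16326196] [ 0.50584433 -0.07932545  0.16298404]
((517.0910034179688, -82.6384506225586), (44.14153289794922, 39.85132598876953), 49.78690719604492)
0.12 755 [ 0.5173243  -0.08381918  0.1285197 ] [ 0.51767226 -0.06567195  0.12855827]
((516.4097290039062, -84.0960464477539), (44.66633605957031, 185.4882049560547), 5.6376142501831055)
0.01 3051 [ 0.50065774 -0.08402373  0.01532203] [ 0.47609059 -0.0854466   0.01537614]
((518.8907470703125, -83.9048080444336), (240.50833129882812, 199.74705505371094), 6.020589351654053)
279 291 189 201
104 [ 0.51270519 -0.09206122  0.1874727 ] ((513.7697143554688, -88.28531646728516), (33.07590103149414, 30.77553367614746), 89.60042572021484)
```

View pics/crop0.png

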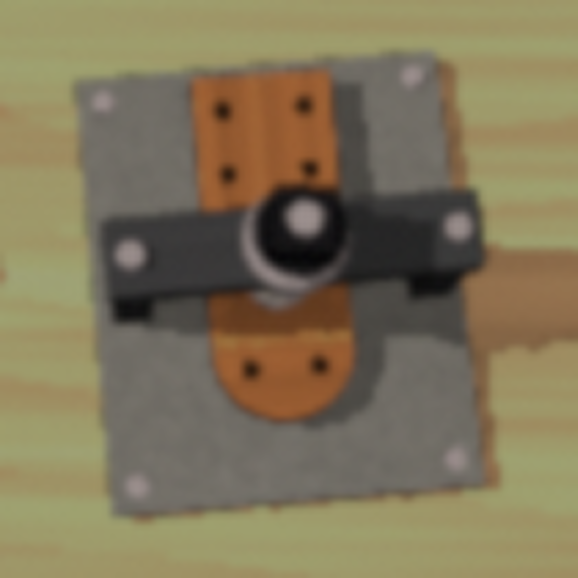

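View pics/crops0.png

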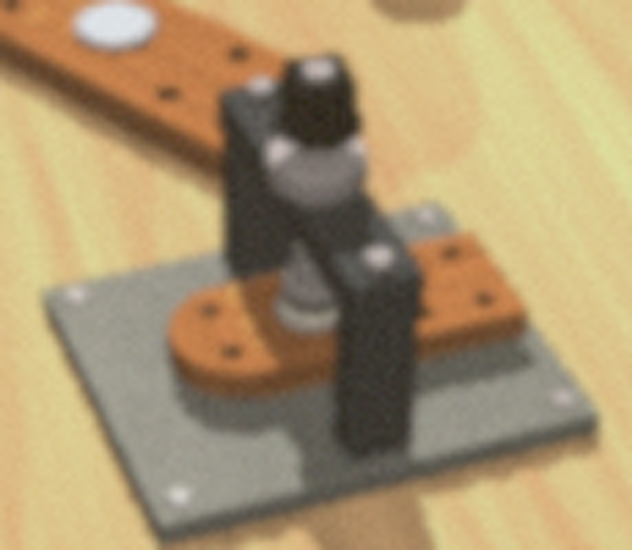

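The crop confirms it: the small brown headstock lies under the only press, and the square black knob is centred near (285,195) px. That puts the knob at about x 0.517, y -0.084, with the press yawed about +6°. I'll move above it with the tool yaw near 1.62, so that joint 6 has about 4.6 rad left to turn clockwise.

Emit:
{"fn": "send_rows", "kwargs": {
  "increments": [
    [340,-683,30,0,0,0.34,1],
    [340,-683,30,0,0,0.34,1],
    [340,-683,30,0,0,0.34,1],
    [340,-683,30,0,0,0.34,1],
    [340,-683,30,0,0,0.34,1],
    [340,-683,30,0,0,0.34,1],
    [340,-683,30,0,0,0.34,1],
    [340,-683,30,0,0,0.34,1]
  ]
}}

```text
time_s: 0.77
tcp_pos: [0.3262, 0.2998, 0.2465]
orientation: [-0.0, 0.689, 0.725, -0.0]
wrist_force: [1.3, 0.7, 0.3]
grip_width: 0.087
```

Emit:
{"fn": "send_rows", "kwargs": {
  "increments": [
    [191,-384,16,0,0,0,1],
    [191,-384,16,0,0,0,1],
    [191,-384,16,0,0,0,1],
    [191,-384,16,0,0,0,1],
    [191,-384,16,0,0,0,1],
    [191,-384,16,0,0,0,1],
    [191,-384,16,0,0,0,1],
    [191,-384,16,0,0,0,1]
  ]
}}

```text
time_s: 1.43
tcp_pos: [0.4746, 0.0014, 0.259]
orientation: [-0.0, 0.689, 0.725, -0.0]
wrist_force: [0.9, 1.1, 0.5]
grip_width: 0.087
```

Emit:
{"fn": "send_rows", "kwargs": {
  "increments": [
    [0,0,0,0,0,0,1],
    [0,0,0,0,0,0,1],
    [0,0,0,0,0,0,1]
  ]
}}

```text
time_s: 1.68
tcp_pos: [0.4735, 0.0036, 0.2585]
orientation: [-0.001, 0.689, 0.725, -0.0]
wrist_force: [-0.8, 0.3, -0.1]
grip_width: 0.0866
```

Run:
```python
from bench import arm
from h import *
o=arm.get_obs(); print(o["time_s"],o["tcp_pos"],o["q"].round(3),o["wrist_force"].round(2),o["ft_torque"].round(3))
c=arm.capture("wrist"); np.savez("w1.npz",**c)
cv2.imwrite("pics/w1.png",c["pixels"][:,:,::-1])
W=cloud(c); m=(W[...,2]>.18)&(W[...,2]<.2)&(abs(W[...,0]-.517)<.04)&(abs(W[...,1]+.084)<.04)
p=W[m]; print(m.sum(),p.mean(0),cv2.minAreaRect((p[:,:2]*1000).astype(np.float32)))
v,u=np.where(m); print(u.min(),u.max(),v.min(),v.max())
m=(W[...,2]>.12)&(W[...,2]<.135); p=W[m]; print(m.sum(),cv2.minAreaRect((p[:,:2]*1000).astype(np.float32)))
```

```text
1.6833 [0.47347902 0.00362531 0.25847376] [-2.290e-01  2.910e-01  1.768e+00  1.000e-03  1.085e+00 -1.850e+00] [-0.81  0.27 -0.15] [0.034 0.057 0.023]
223 [ 0.50099363 -0.09091214  0.18644217] ((501.4589538574219, -90.29206848144531), (5.077791690826416, 20.45662498474121), 3.744094133377075)
114 143 226 235
4071 ((509.7731628417969, -85.34432220458984), (40.12070083618164, 186.23782348632812), 2.6607859134674072)
```

View pics/w1.png

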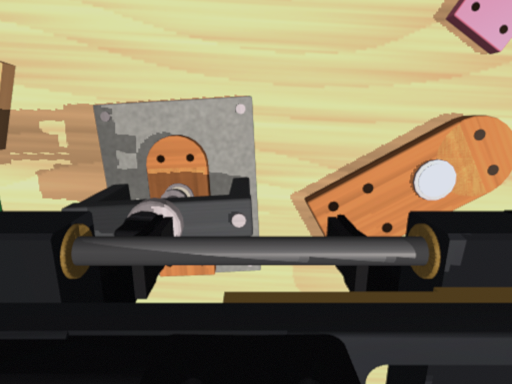

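The wrist view shows the fingers across rows 210-300, with the knob partly hidden behind the left finger at about (140,230). The arm has only gone part of the way, so I'll finish the approach.

Emit:
{"fn": "send_rows", "kwargs": {
  "increments": [
    [44,-88,4,0,0,0,1],
    [44,-88,4,0,0,0,1],
    [44,-88,4,0,0,0,1],
    [44,-88,4,0,0,0,1],
    [44,-88,4,0,0,0,1]
  ]
}}

```text
time_s: 2.15
tcp_pos: [0.5177, -0.0833, 0.2626]
orientation: [-0.001, 0.689, 0.725, -0.0]
wrist_force: [-0.8, 0.3, -0.7]
grip_width: 0.087
```

Run:
```python
from bench import arm
from h import *
o=arm.get_obs(); print(o["time_s"],o["tcp_pos"],o["q"].round(3),o["wrist_force"].round(2),o["ft_torque"].round(3))
c=arm.capture("wrist"); np.savez("w2.npz",**c)
cv2.imwrite("pics/w2.png",c["pixels"][:,:,::-1])
W=cloud(c); m=(W[...,2]>.182)&(W[...,2]<.2)&(abs(W[...,0]-.517)<.04)&(abs(W[...,1]+.084)<.04)
p=W[m]; print(m.sum(),p.mean(0),cv2.minAreaRect((p[:,:2]*1000).astype(np.float32)))
v,u=np.where(m); print(u.min(),u.max(),v.min(),v.max())
m=(W[...,2]>.12)&(W[...,2]<.135); p=W[m]; print(m.sum(),cv2.minAreaRect((p[:,:2]*1000).astype(np.float32)))
```

```text
2.15 [ 0.51766763 -0.0833216   0.26263482] [-3.730e-01  3.570e-01  1.647e+00  1.000e-03  1.140e+00 -1.996e+00] [-0.76  0.27 -0.66] [0.035 0.003 0.022]
1672 [ 0.51420384 -0.08553564  0.18914872] ((515.4147338867188, -85.42144012451172), (32.357444763183594, 32.186405181884766), 0.3902842700481415)
226 268 177 218
5803 ((512.801513671875, -86.0030746459961), (45.99936294555664, 185.66329956054688), 5.997747421264648)
```

View pics/w2.png

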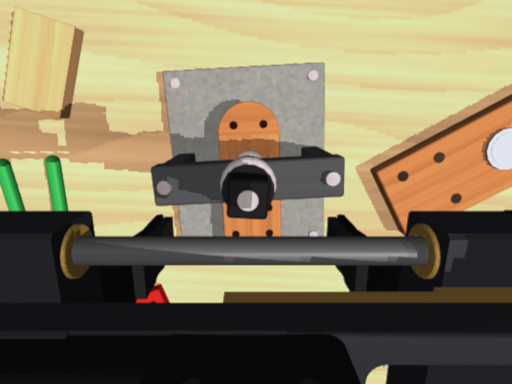

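The knob's square top is clear at pixels (226-268, 177-218), nearly square to the image. Next I'll refine its centre and angle using only the top face.

Run:
```python
from h import *
for f in ["w2","top0"]:
    c=dict(np.load(f+".npz")); W=cloud(c)
    s=(abs(W[...,0]-.517)<.03)&(abs(W[...,1]+.084)<.03)
    for lo in (.186,.1875,.1885):
        m=s&(W[...,2]>lo)&(W[...,2]<.194); p=W[m]
        print(f,lo,m.sum(),p.mean(0).round(4),cv2.minAreaRect((p[:,:2]*1000).astype(np.float32)),W[m][:,:2].min(0),W[m][:,:2].max(0))
    m=s&(W[...,2]>.158)&(W[...,2]<.166); p=W[m]; (x,y),r=cv2.minEnclosingCircle((p[:,:2]*1000).astype(np.float32)); print("disc",x,y,r)
c=dict(np.load("w2.npz")); cv2.imwrite("pics/w2c.png",cv2.resize(c["pixels"][150:230,200:300,::-1],None,fx=7,fy=7,interpolation=cv2.INTER_CUBIC))
```

```text
w2 0.186 1615 [ 0.5146 -0.0855  0.1893] ((515.3765258789062, -85.48116302490234), (31.895389556884766, 32.42171859741211), 89.904541015625) [ 0.4991794  -0.10144086] [ 0.53158869 -0.0695266 ]
w2 0.1875 1511 [ 0.5149 -0.0855  0.1895] ((515.3038330078125, -85.52067565917969), (31.245737075805664, 31.497692108154297), 0.1610201597213745) [ 0.49965957 -0.10123869] [ 0.53095295 -0.0697554 ]
w2 0.1885 1212 [ 0.5152 -0.0853  0.1898] ((515.332763671875, -85.16470336914062), (31.02675437927246, 30.652799606323242), 88.94456481933594) [ 0.49976166 -0.10071346] [ 0.5307277 -0.0697554]
disc 515.54638671875 -85.50170135498047 22.80890655517578
top0 0.186 142 [ 0.5178 -0.0843  0.1902] ((517.8930053710938, -84.6382827758789), (28.939071655273438, 30.9016056060791), 1.1032240390777588) [ 0.50317426 -0.099981  ] [ 0.53236429 -0.06922349]
top0 0.1875 131 [ 0.5177 -0.0844  0.1905] ((517.8908081054688, -84.52500915527344), (28.939071655273438, 30.675012588500977), 1.1032240390777588) [ 0.50317426 -0.09982479] [ 0.53236429 -0.06922349]
top0 0.1885 117 [ 0.5177 -0.0847  0.1908] ((517.739501953125, -84.51676177978516), (28.74915885925293, 30.638763427734375), 0.8544089198112488) [ 0.50317426 -0.09973337] [ 0.53230368 -0.06922349]
disc 517.735107421875 -83.49675750732422 22.550195693969727
```

View pics/w2c.png

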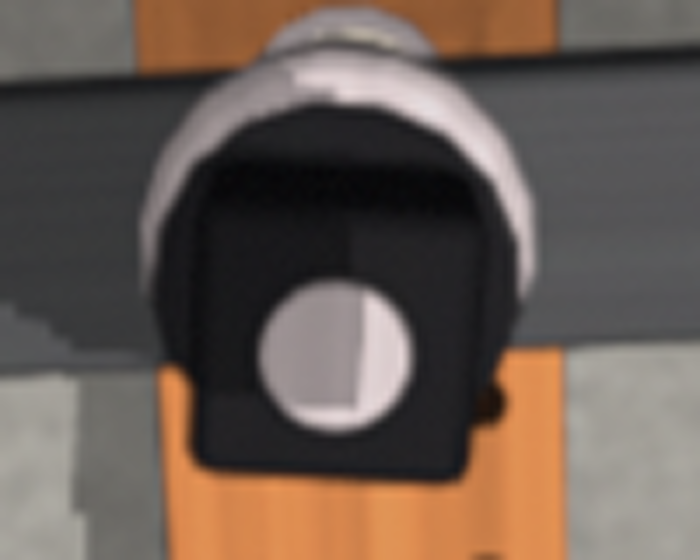

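The top and wrist views differ by about 2 mm in x, so I'll take the middle, (0.5164, -0.085), with the grip yaw at about 1.58. Descend so the fingertips stay about 5 mm above the disc.

Emit:
{"fn": "send_rows", "kwargs": {
  "increments": [
    [-1.3,-1.7,-25,0,0,-0.042,1],
    [-1.3,-1.7,-50,0,0,-0.042,1],
    [-1.3,-1.7,-70,0,0,-0.042,1],
    [-1.3,-1.7,-84,0,0,-0.042,1],
    [-1.3,-1.7,-84,0,0,-0.042,1],
    [-1.3,-1.7,-84,0,0,-0.042,1]
  ]
}}

```text
time_s: 2.7
tcp_pos: [0.5158, -0.0843, 0.1786]
orientation: [-0.001, 0.703, 0.711, -0.0]
wrist_force: [0.3, 0.4, 0.1]
grip_width: 0.087
```

Run:
```python
from bench import arm
from h import *
o=arm.get_obs(); print(o["time_s"],o["tcp_pos"],o["q"].round(3),o["wrist_force"].round(2),o["ft_torque"].round(3))
for n in["side","wrist"]:
    c=arm.capture(n)
    im=c["pixels"][:,:,::-1]
    if n=="side": im=cv2.resize(im[130:280,200:350],None,fx=4,fy=4,interpolation=cv2.INTER_CUBIC)
    cv2.imwrite(f"pics/{n}3.png",im)
```

```text
2.7 [ 0.5157636  -0.08425648  0.17863167] [-0.376  0.469  1.743  0.     0.933 -1.958] [0.26 0.35 0.08] [ 0.002 -0.009 -0.009]
```

View pics/side3.png

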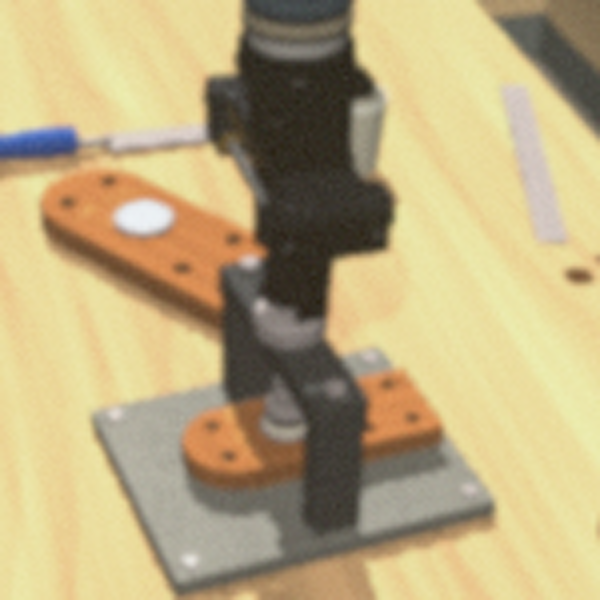

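View pics/wrist3.png

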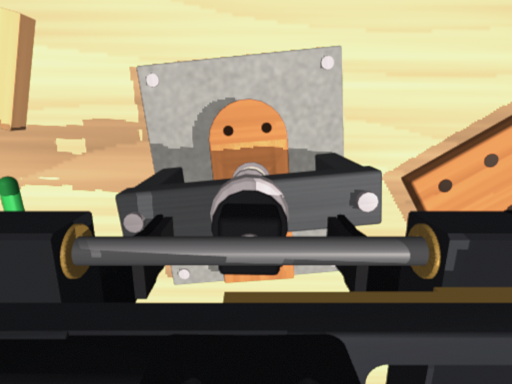

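The side view shows the fingers around the knob, clear of the beam. In the wrist view the knob sits between the fingers at about (250,230). Closing now.

Emit:
{"fn": "send_rows", "kwargs": {
  "increments": [
    [0,0,0,0,0,0,-1],
    [0,0,0,0,0,0,-1],
    [0,0,0,0,0,0,-1],
    [0,0,0,0,0,0,-1],
    [0,0,0,0,0,0,-1],
    [0,0,0,0,0,0,-1],
    [0,0,0,0,0,0,-1],
    [0,0,0,0,0,0,-1]
  ]
}}

```text
time_s: 3.47
tcp_pos: [0.517, -0.0863, 0.179]
orientation: [-0.0, 0.704, 0.71, -0.0]
wrist_force: [0.7, -0.3, 0.7]
grip_width: 0.0418
```

```bash
cat > st.py <<'E'
from bench import arm
import numpy as np
o=arm.get_obs(); w,x,y,z=o["orientation"]
print("t",round(o["time_s"],2),"tcp",(o["tcp_pos"]*1000).round(1),"yaw",round(2*np.arctan2(y,x),3),"yawq",(o["q"][0]-o["q"][5]).round(4),"q6",o["q"][5].round(3),"F",o["wrist_force"].round(2),"M",o["ft_torque"].round(3),"tau6",o["tau"][5].round(3),"g",round(o["grip_width"]*1000,1))
E
python3 st.py
```

```text
t 3.47 tcp [517.  -86.3 179. ] yaw 1.58 yawq 1.5798 q6 -1.959 F [ 0.67 -0.28  0.68] M [ 0.042  0.028 -0.018] tau6 0.0 g 41.8
```

Emit:
{"fn": "send_rows", "kwargs": {
  "increments": [
    [0,0,0,0,0,0,-1],
    [0,0,0,0,0,0,-1],
    [0,0,0,0,0,0,-1],
    [0,0,0,0,0,0,-1],
    [0,0,0,0,0,0,-1],
    [0,0,0,0,0,0,-1]
  ]
}}

```text
time_s: 3.97
tcp_pos: [0.517, -0.0854, 0.179]
orientation: [-0.001, 0.704, 0.71, 0.001]
wrist_force: [0.9, 5.8, 0.4]
grip_width: 0.0317
```

```bash
python3 st.py
```

```text
t 3.97 tcp [517.  -85.4 179. ] yaw 1.579 yawq 1.5805 q6 -1.958 F [0.91 5.77 0.43] M [ 0.925 -0.081 -0.169] tau6 -0.161 g 31.7
```

Gripped: 31.7 mm opening, and about 6 N of sideways force in +y. Now a short firm clockwise twist through the glue, easing y by 0.7 mm.

Emit:
{"fn": "send_rows", "kwargs": {
  "increments": [
    [0,0.7,0,0,0,-0.1,-1],
    [0,0.7,0,0,0,-0.2,-1],
    [0,0.7,0,0,0,-0.3,-1],
    [0,0.7,0,0,0,-0.4,-1],
    [0,0.7,0,0,0,-0.5,-1]
  ]
}}

```text
time_s: 4.38
tcp_pos: [0.5169, -0.0856, 0.179]
orientation: [0.0, 0.859, 0.513, -0.0]
wrist_force: [0.2, 2.2, 1.0]
grip_width: 0.032
```

```bash
python3 st.py
```

```text
t 4.38 tcp [516.9 -85.6 179. ] yaw 1.077 yawq 1.0761 q6 -1.453 F [0.19 2.18 1.02] M [0.446 0.032 0.134] tau6 -0.623 g 32.0
```

The glue is broken: the moment is back to about 0.13 N m, which is free friction. I'll wind on and watch the moment while it moves.

Emit:
{"fn": "send_rows", "kwargs": {
  "increments": [
    [0,0.3,0,0,0,-0.1,-1],
    [0,0.3,0,0,0,-0.2,-1],
    [0,0.3,0,0,0,-0.3,-1],
    [0,0.3,0,0,0,-0.4,-1],
    [0,0.3,0,0,0,-0.5,-1]
  ]
}}

```text
time_s: 4.8
tcp_pos: [0.5167, -0.0859, 0.179]
orientation: [0.001, 0.959, 0.284, -0.001]
wrist_force: [0.0, 2.0, 2.2]
grip_width: 0.0316
```

```bash
python3 st.py
```

```text
t 4.8 tcp [516.7 -85.9 179. ] yaw 0.577 yawq 0.5756 q6 -0.953 F [0.01 1.95 2.22] M [0.178 0.165 0.127] tau6 -0.62 g 31.6
```

Emit:
{"fn": "send_rows", "kwargs": {
  "increments": [
    [0,0,0,0,0,-0.1,-1],
    [0,0,0,0,0,-0.2,-1],
    [0,0,0,0,0,-0.3,-1],
    [0,0,0,0,0,-0.4,-1]
  ]
}}

```text
time_s: 5.13
tcp_pos: [0.5164, -0.0859, 0.179]
orientation: [0.001, 0.996, 0.088, -0.001]
wrist_force: [-1.4, 0.3, 1.5]
grip_width: 0.0319
```

```bash
python3 st.py
```

```text
t 5.13 tcp [516.4 -85.9 179. ] yaw 0.177 yawq 0.1755 q6 -0.553 F [-1.35  0.29  1.47] M [0.057 0.316 0.218] tau6 -0.62 g 31.9
```

Emit:
{"fn": "send_rows", "kwargs": {
  "increments": [
    [0,0,0,0,0,-0.1,-1],
    [0,0,0,0,0,-0.2,-1],
    [0,0,0,0,0,-0.3,-1]
  ]
}}

```text
time_s: 5.38
tcp_pos: [0.5162, -0.0859, 0.179]
orientation: [0.001, 0.998, -0.061, -0.001]
wrist_force: [-0.8, 1.0, 2.0]
grip_width: 0.0316
```

```bash
python3 st.py
python3 - <<'E'
from bench import arm
from h import *
c=arm.capture("side"); im=cv2.resize(c["pixels"][130:280,200:350,::-1],None,fx=4,fy=4,interpolation=cv2.INTER_CUBIC); cv2.imwrite("pics/side4.png",im)
E
```

```text
t 5.38 tcp [516.2 -85.9 179. ] yaw -0.123 yawq -0.1246 q6 -0.253 F [-0.83  1.04  1.96] M [0.096 0.416 0.208] tau6 -0.619 g 31.6
```

View pics/side4.png

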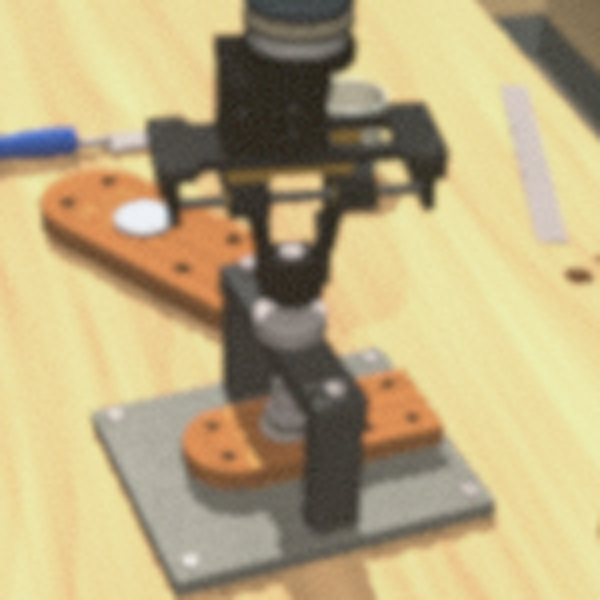

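The knob is turning with the gripper and side forces stay small. I'll go on in small steps, logging the moment at each.

Emit:
{"fn": "send_rows", "kwargs": {
  "increments": [
    [0,0,0,0,0,-0.1,-1],
    [0,0,0,0,0,-0.2,-1]
  ]
}}

```text
time_s: 5.6
tcp_pos: [0.5161, -0.0859, 0.179]
orientation: [0.001, 0.987, -0.16, -0.001]
wrist_force: [-2.9, 0.6, 2.9]
grip_width: 0.0317
```

```bash
python3 st.py
```

```text
t 5.6 tcp [516.1 -85.9 179. ] yaw -0.321 yawq -0.3224 q6 -0.055 F [-2.89  0.6   2.94] M [0.022 0.527 0.177] tau6 -0.658 g 31.7
```

Emit:
{"fn": "send_rows", "kwargs": {
  "increments": [
    [0,0,0,0,0,-0.1,-1],
    [0,0,0,0,0,-0.2,-1]
  ]
}}

```text
time_s: 5.77
tcp_pos: [0.516, -0.0858, 0.179]
orientation: [0.001, 0.966, -0.258, -0.001]
wrist_force: [-1.8, 0.8, 1.9]
grip_width: 0.0317
```

```bash
python3 st.py
```

```text
t 5.77 tcp [516.  -85.8 179. ] yaw -0.521 yawq -0.5225 q6 0.145 F [-1.82  0.83  1.95] M [0.083 0.579 0.209] tau6 -0.619 g 31.7
```

tau6 is the cleaner signal, steady at -0.62 while turning freely, so there is no contact yet. I'll continue and ease x slightly.

Emit:
{"fn": "send_rows", "kwargs": {
  "increments": [
    [-0.4,0,0,0,0,-0.1,-1],
    [-0.4,0,0,0,0,-0.2,-1]
  ]
}}

```text
time_s: 5.93
tcp_pos: [0.5158, -0.0857, 0.179]
orientation: [0.001, 0.936, -0.353, -0.001]
wrist_force: [-2.1, 1.0, 2.5]
grip_width: 0.0318
```

```bash
python3 st.py
```

```text
t 5.93 tcp [515.8 -85.7 179. ] yaw -0.721 yawq -0.7224 q6 0.345 F [-2.07  1.01  2.46] M [0.154 0.422 0.175] tau6 -0.62 g 31.8
```

Emit:
{"fn": "send_rows", "kwargs": {
  "increments": [
    [0,0,0,0,0,-0.1,-1],
    [0,0,0,0,0,-0.2,-1]
  ]
}}

```text
time_s: 6.1
tcp_pos: [0.5157, -0.0856, 0.179]
orientation: [0.001, 0.896, -0.444, -0.001]
wrist_force: [-2.1, 1.0, 2.4]
grip_width: 0.0319
```

```bash
python3 st.py
```

```text
t 6.1 tcp [515.7 -85.6 179. ] yaw -0.921 yawq -0.9223 q6 0.545 F [-2.14  0.99  2.45] M [0.211 0.509 0.114] tau6 -0.619 g 31.9
```

Emit:
{"fn": "send_rows", "kwargs": {
  "increments": [
    [-0.4,0.2,0,0,0,-0.1,-1],
    [-0.4,0.2,0,0,0,-0.2,-1]
  ]
}}

```text
time_s: 6.27
tcp_pos: [0.5156, -0.0855, 0.179]
orientation: [0.001, 0.847, -0.532, -0.0]
wrist_force: [-1.5, 0.6, 1.9]
grip_width: 0.0318
```

```bash
python3 st.py
```

```text
t 6.27 tcp [515.6 -85.5 179. ] yaw -1.121 yawq -1.1223 q6 0.745 F [-1.46  0.59  1.86] M [0.181 0.376 0.152] tau6 -0.612 g 31.8
```

Emit:
{"fn": "send_rows", "kwargs": {
  "increments": [
    [0,0,0,0,0,-0.1,-1],
    [0,0,0,0,0,-0.2,-1]
  ]
}}

```text
time_s: 6.43
tcp_pos: [0.5156, -0.0853, 0.179]
orientation: [0.001, 0.79, -0.614, -0.0]
wrist_force: [-1.9, 1.2, 3.1]
grip_width: 0.0315
```

```bash
python3 st.py
```

```text
t 6.43 tcp [515.6 -85.3 179. ] yaw -1.321 yawq -1.322 q6 0.945 F [-1.9   1.19  3.14] M [0.302 0.325 0.257] tau6 -0.557 g 31.5
```

tau6 has begun to rise (-0.612, then -0.557) along with the moment. That puts the touch near yaw -1.11, with about 21 N on the pad now. One more row, then check.

Emit:
{"fn": "send_rows", "kwargs": {
  "increments": [
    [0,0,0,0,0,-0.1,-1]
  ]
}}

```text
time_s: 6.52
tcp_pos: [0.5156, -0.0852, 0.179]
orientation: [0.001, 0.758, -0.652, -0.0]
wrist_force: [-2.2, 1.4, 2.0]
grip_width: 0.0318
```

```bash
python3 st.py
```

```text
t 6.52 tcp [515.6 -85.2 179. ] yaw -1.421 yawq -1.4219 q6 1.045 F [-2.24  1.44  1.99] M [0.398 0.418 0.22 ] tau6 -0.531 g 31.8
```

By torque the pad is at about 30 N, by angle about 34 N. Another 0.18 rad should bring it close to 50 N.

Emit:
{"fn": "send_rows", "kwargs": {
  "increments": [
    [0,0,0,0,0,-0.1,-1],
    [0,0,0,0,0,-0.18,-1]
  ]
}}

```text
time_s: 6.68
tcp_pos: [0.5156, -0.0851, 0.179]
orientation: [-0.001, -0.696, 0.718, 0.0]
wrist_force: [-1.1, 1.9, 2.7]
grip_width: 0.0319
```

```bash
python3 st.py
```

```text
t 6.68 tcp [515.6 -85.1 179. ] yaw 4.683 yawq -1.6014 q6 1.224 F [-1.05  1.89  2.67] M [0.462 0.312 0.291] tau6 -0.217 g 31.9
```

Emit:
{"fn": "send_rows", "kwargs": {
  "increments": [
    [0,0,0,0,0,0,-1],
    [0,0,0,0,0,0,-1],
    [0,0,0,0,0,0,-1]
  ]
}}

```text
time_s: 6.93
tcp_pos: [0.5156, -0.0851, 0.179]
orientation: [-0.001, -0.698, 0.716, 0.001]
wrist_force: [-2.9, 1.3, 3.2]
grip_width: 0.0315
```

```bash
python3 st.py;python3 - <<'E'
from bench import arm
from h import *
c=arm.capture("side"); im=cv2.resize(c["pixels"][130:280,200:350,::-1],None,fx=4,fy=4,interpolation=cv2.INTER_CUBIC); cv2.imwrite("pics/side5.png",im)
E
python3 st.py
```

```text
t 6.93 tcp [515.6 -85.1 179. ] yaw 4.686 yawq -1.5976 q6 1.22 F [-2.86  1.28  3.19] M [0.266 0.596 0.1  ] tau6 0.038 g 31.5
t 6.98 tcp [515.6 -85.1 179. ] yaw 4.686 yawq -1.5981 q6 1.221 F [-2.79  1.24  2.39] M [0.296 0.547 0.086] tau6 0.073 g 32.0
```

View pics/side5.png

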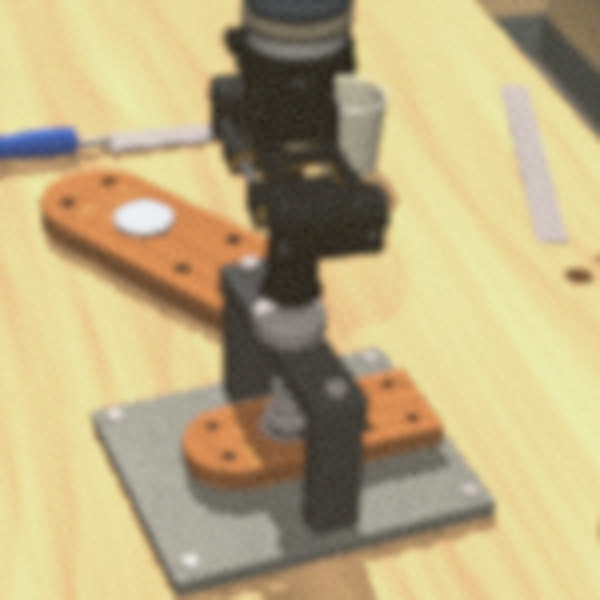

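The side view shows the pad down on the inlay at about (285,425), with the headstock unmoved. The moment while turning was 0.29 N m, so about 47 N. Opening and lifting clear.

Emit:
{"fn": "send_rows", "kwargs": {
  "increments": [
    [0,0,0,0,0,0,1],
    [0,0,0,0,0,0,1],
    [0,0,0,0,0,0,1],
    [0,0,0,0,0,0,1],
    [0,0,0,0,0,0,1],
    [0,0,0,0,0,0,1],
    [0,0,0,0,0,0,1],
    [0,0,0,0,0,0,1]
  ]
}}

```text
time_s: 7.65
tcp_pos: [0.5164, -0.0851, 0.179]
orientation: [0.0, -0.697, 0.717, -0.0]
wrist_force: [0.1, -0.2, 0.7]
grip_width: 0.0774
```

Emit:
{"fn": "send_rows", "kwargs": {
  "increments": [
    [0,0,15,0,0,0,1],
    [0,0,40,0,0,0,1],
    [0,0,75,0,0,0,1],
    [0,0,84,0,0,0,1],
    [0,0,84,0,0,0,1],
    [0,0,84,0,0,0,1]
  ]
}}

```text
time_s: 8.15
tcp_pos: [0.5161, -0.085, 0.2631]
orientation: [0.0, -0.697, 0.717, -0.0]
wrist_force: [-0.4, -0.6, 0.4]
grip_width: 0.0873
```

```bash
python3 st.py;python3 - <<'E'
from bench import arm
from h import *
for n in ("wrist","side"):
    c=arm.capture(n); np.savez(n+"6.npz",**c)
    if n=="wrist":
        cv2.imwrite("pics/w6.png",c["pixels"][:,:,::-1])
        W=cloud(c); s=(abs(W[...,0]-.516)<.03)&(abs(W[...,1]+.085)<.03)
        for lo in (.186,.1875,.1885):
            m=s&(W[...,2]>lo)&(W[...,2]<.194); p=W[m]
            if m.sum()>5: print(lo,m.sum(),p.mean(0).round(4),cv2.minAreaRect((p[:,:2]*1000).astype(np.float32)))
    else: cv2.imwrite("pics/side6.png",cv2.resize(c["pixels"][130:280,200:350,::-1],None,fx=4,fy=4,interpolation=cv2.INTER_CUBIC))
E
```

```text
t 8.15 tcp [516.1 -85.  263.1] yaw 4.683 yawq -1.6 q6 1.223 F [-0.35 -0.58  0.36] M [-0.028  0.191 -0.016] tau6 0.001 g 87.3
0.186 1612 [ 0.5175 -0.0853  0.1893] ((516.8345947265625, -85.1579360961914), (31.46144676208496, 31.711254119873047), 89.34854125976562)
0.1875 1506 [ 0.5171 -0.0852  0.1894] ((516.8102416992188, -85.40615844726562), (30.858240127563477, 31.40937042236328), 87.48860168457031)
0.1885 1214 [ 0.517  -0.0854  0.1898] ((516.8563232421875, -85.07960510253906), (30.293703079223633, 30.50275421142578), 88.13541412353516)
```

View pics/w6.png

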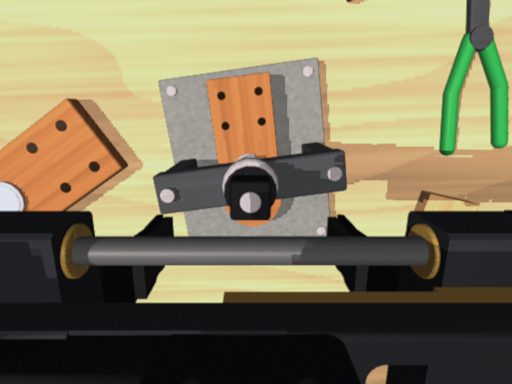

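View pics/side6.png

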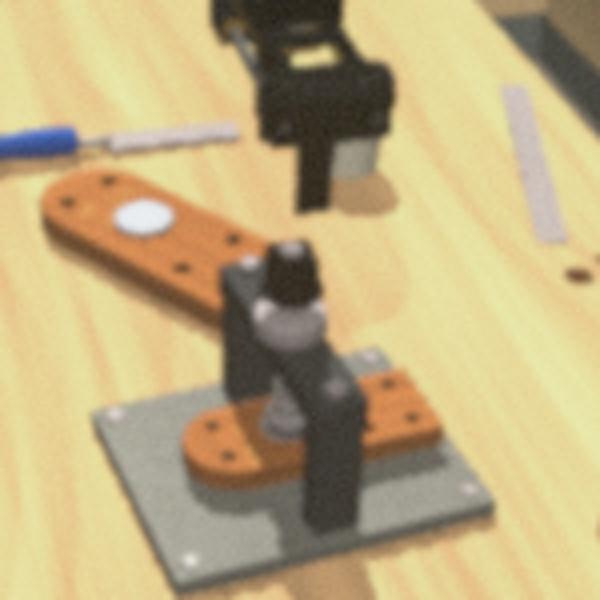

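After release the knob stands at about -2°, matching the gripper's last yaw of -1.7°, so it shows no spring-back. The headstock and the rest of the bench are unmoved, and the arm is about 60 mm clear above the knob.

```bash
python3 -c "
from bench import arm
print(arm.sign_off())"
```

```text
the job is handed in; nothing more can be done
None
```

The knob is broken loose and wound down until the pad presses on the small brown headstock's inlay with about 50 N. I then let go of it and handed the job in at about 8 s.

- **Winding:** I gripped the knob across its flats and broke the glue with a 0.5 rad clockwise twist. I felt the pad touch about 2.7 rad into the turn, and stopped about 3.18 rad from the start.
- **Pad force:** The moment while turning was 0.29 N m, which gives about 47 N. The turn past the touch gives about 54 N. The wrist moment was noisy, by roughly 0.05 N m, and the pad force can't be measured directly.
- **After release:** The knob's angle matched the gripper's last angle to within about 1°, so it did not spring back measurably. The headstock showed no movement in the side view. I did not measure the other things on the bench again, but those in view showed no change.
- **Disagreement:** The top and wrist cameras put the knob's centre 2.5 mm apart in x. I used the middle and eased it by feel, with side forces of about 6 N or less in every reading.

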